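Press a connector home with the ratchet arbor press

TASK

Push the shuttle fully home under the ram, then pump the press's ratchet lever by its red ball, down and back up, until the white press-fit connector sits fully down on the board and the lever has gone firm. Bear down firmly on the seated connector for a moment but stop before it cracks, and leave the lever raised well above level. Work only through the shuttle's brass knob and the lever, and leave the other things on the bench alone.

Things in the scene. Friction and masses are not known exactly. Their poses are not given: they have to be found in the camera images.
- press: half-ton bench arbor press, blue-grey, 230 mm deep, 120 mm wide, 250 mm high, fixed. Origin on the bench (z = 0) under the ram's axis; +x runs back to the column (away from the robot), +y to the side where the shuttle is loaded, z up. Head: x -30 to 130, y -31 to 31, z 155 to 250 mm. Shuttle bed: y -60 to 210, x -52 to 52 mm, 55 mm high
- pivot (a point): the lever's pivot: on the axis of the pinion shaft, in the plane in which the lever swings; at (22.5, -58, 200) mm in the press's frame. The axis runs along the press's y
- lever (a joint): angle of the ratchet lever (rad): 0 level, ball towards the press's front (-x); positive with the ball swung down, negative raised; stops at -0.75 and 0.50. Swinging down turns the wheel and drives the ram down; swinging up, the pawl clicks over the teeth and the ram stays. The hub is stiff: the lever stays where it is left; swinging it unloaded takes up to 3 N at the ball
- handle (a point): centre of the red ball on the lever's end, 32 mm diameter, 180 mm from the pivot; the steel rod behind it is 12 mm thick. Its height runs from 114 mm (lever at 0.50) to 323 mm (at -0.75). Its sides that face the press's +y and -y can be pinched from above, and it can turn in the grip as the lever swings
- ram: the ram: steel, 25 mm square, with a dark press tool 18 x 58 x 12 mm at its foot. Origin at the centre of the tool's underside, 98 to 100 mm above the bench at the start; z up. It comes down 10 mm per rad of driven lever swing; the 18-tooth ratchet wheel has 20-degree notches, so a down-swing starts with up to 0.35 rad of idle motion. It needs 21 mm: two to four swings
- connector: cream-white press-fit connector, 14 x 52 x 12 mm (x, y, z), part-started on its pins in the green board. Origin: centre of its underside, 67 mm above the bench when fully down, 6 to 11 mm higher at the start. Going in, it takes 60 N of the ram (2 to 5 N at the ball); once down, the force climbs steeply. Home: 120 N or more (5 to 8 N at the ball) held a moment; aim for 10 N; cracks at 300 N (14 N)
- shuttle (a joint): how far the shuttle is drawn out (m) towards the press's +y: 0 home, against the dark stop bar, with the connector right under the ram. At the start 0.05 to 0.09. It slides with about 3 N and stays where it is left
- shuttle_knob (a point): middle of the brass knob on the shuttle's outer end: an upright cylinder 22 mm in diameter, 26 mm tall, standing on a thinner neck, its middle 82 mm and its top 95 mm above the bench. With the shuttle home it lies at (0, 118) mm in the press's frame
- multimeter: bystander: dark red multimeter, 180 by 88 by 38 mm, lying to the left (+y)
- phone: bystander: black phone, 146 by 71 by 8 mm, lying to the right (-y)
- flux: bystander: small green bottle, 34 mm diameter, 62 mm tall, at the right
- spool: bystander: blue spool, 54 mm diameter, 32 mm tall, at the right

How it is judged:
On the way, in this order (a step that is already met when the one before it is completed fails the run):
1. the shuttle is home against its stop (within 1.5 mm) (value of joint shuttle below 0.0015 m), for 0.2 s.
2. with the shuttle home, the connector sits down on the board (within 1.5 mm) and the ram bears on it with at least 120 N (value of joint shuttle below 0.0015 m and height (world z) of connector below 0.0685 m and contact force between ram and connector above 120 N), for 0.2 s.
At the end, for the whole second after the job is handed in: the shuttle is home (within 1.5 mm), the connector sits on the board (within 1.5 mm), the lever is raised by at least 0.3 rad above level and at rest (value of joint shuttle below 0.0015 m and height (world z) of connector below 0.0685 m and value of joint lever below -0.3 rad and velocity of joint lever between -0.05 and 0.05 rad/s); the robot touches nothing.
It fails at once if the connector is pressed with more than 300 N and cracks (contact force between ram and connector above 300 N).
It fails at once if the ram or the connector is pushed directly (over 5 N) (contact force between any of the fingers, the arm and ram above 5 N or contact force between any of the fingers, the arm and connector above 5 N).
It fails at once if a bystander is moved by more than 15 mm (distance of any of multimeter, phone, flux, spool from where it was at the start of the episode above 0.015 m).
It also fails if it takes over 70 s, if anything falls off the work surface, if the arm or the gripper's body presses on something with over 40 N, if the wrist force passes 120 N, or if a joint passes its speed limit or range.

ROBOT

A 7-joint arm with a two-finger parallel gripper is mounted at the origin on the work surface. World frame = base frame: x ahead of the robot, y to its left, z up, the work surface at z = 0. Lengths are in m, angles in rad, forces in N, time in s.
With the tool pointing down it reaches from about 0.425 to 0.925 m from the base axis. Payload 6.8 kg.
Tool frame: the origin (TCP) lies at the very end of the fingers, on their centre line; the grasp point (between the pads) lies 19 mm behind it; z points along the fingers, y is the line along which they close (so a half turn about z gives the same grasp; the last joint's range is limited). The gripper opens to 85 mm and grips with 20 to 120 N. Pads are 22 mm wide; open, the fingers measure 114 mm over their backs; the gripper's body (76 mm by 85 mm) begins 54 mm behind the grasp point. The pads swing forward as they close: fully open they stand 13 mm farther back than shut.
Start: joints at [-1.328, 0.477, 0.022, 1.555, -0.011, 1.109, -0.083], TCP at [0.232, 0.634, 0.231] pointing down, gripper open.
Joint ranges: [-2.96, 2.96], [-0.34, 2.1], [-1.41, 1.46], [0.24, 2.44], [-1.37, 4.51], [0.17, 1.92], [-2.96, 2.96]. Speed limits (rad/s): [2.39, 2.39, 3.14, 3.14, 3.14, 3.14, 3.14].

INTERFACE

Orientations are given as a unit quaternion [w, x, y, z].
In Python, from station import get_obs, read_camera, hand_in gives the robot as it stands.
- The arm moves only by the tool arm_command, never from a script. Its argument "commands" is one flat list of numbers, 7 for each row, row after row: the shift along the tool's x, y, z in m, then the turn, a rotation vector about the tool's x, y, z in degrees, then the opening, from 0 (shut) to 1 (fully open). In form: [tx, ty, tz, rx, ry, rz, fingers, tx, ty, tz, rx, ry, rz, fingers, ...]. A call has 1 to 8 rows; each row is the pose to reach, as a shift and turn from the pose commanded when the call began, along the tool's axes at that moment; what a row does not reach only later rows make up. A row lasts 1/10 s, in which the tool goes at most 50 mm and 8.59 degrees, less where a joint would pass 70% of its speed; a pose out of reach is approached as far as the arm can. A call with a gripper value outside its range is refused whole. The fingers move at their own pace and stop on an object; "force" is the grip in N (left out, the last holds). Time passes only in rows, so rows that repeat a pose let the fingers close. It gives the time, the measured TCP pose, the force, the opening and the grip force at its end, in the units of the state.
- get_obs(): the state, without advancing time (a new reading comes with each control period).
- read_camera(name): name is "scene" or "top"; returns a dict with "img" (400x640x3 uint8, red, green, blue), "camera_matrix" (3x3 intrinsics, pixels), "pose" (4x4, takes a point from camera to world coordinates). Camera axes: x right, y down, z forward; pixel columns grow to the right and rows downward; lengths in m; the calibration is good to about 2 mm. A picture is of the moment at which its call begins. There is no depth.
- hand_in(): hands the job in; it is judged then, once.
The state is a dict: "t": time; "q": joint angles; "joint_vel": joint speeds; "joint_torque": joint torques, N m; "eef_pos": TCP position; "tool_rot": TCP orientation; "contact_force": force on the tool from outside, world axes, zero at the start; "torque": the same for the moment, N m; "gripper_width": opening from 0.0 (shut) to 1.0 (fully open); "grasp_force": force on a finger pad.
Only numpy, scipy, OpenCV 4.12 (cv2) and the standard library are available. Lean on these libraries where they do the work, as an engineer would, in place of code of your own. Each camera call takes 0.05 s, during which the arm holds its last target. There are 200 camera calls.

## Working session

There is one attempt and no reset: what is moved stays moved. The work goes in short steps, Python scripts to look and compute and a tool call to move; the robot and the scene stay as the last step left them, time stands still between calls to the robot, and variables do not carry over. Pictures are saved under pics/ and viewed, at most 10 in all, crops included, and the job is handed in when it is done.

Besides the shell and the picture viewer there is one more tool, called by a JSON object that holds its "op" and its "data". arm_command: Moves the arm, as the interface text tells. Its arguments: {"type":"object","properties":{"commands":{"type":"array","items":{"type":"number"}},"force":{"type":"number"}},"required":["commands"]}

```bash
mkdir -p pics; ls; python3 - <<'E'
from station import *
import cv2,numpy as np
for n in("scene","top"):
    c=read_camera(n);cv2.imwrite(f"pics/{n}0.png",c["img"][:,:,::-1]);print(c["camera_matrix"].tolist(),np.round(c["pose"],4).tolist())
o=get_obs();print(o)
E
```

```text
pics
[[422.37055519466753, 0.0, 324.1345624247605], [0.0, 422.37055519466753, 201.31164168441413], [0.0, 0.0, 1.0]] [[-0.2396, 0.7195, -0.6519, 1.1657], [0.9708, 0.1836, -0.1542, 0.1868], [0.0088, -0.6698, -0.7425, 0.9612], [0.0, 0.0, 0.0, 1.0]]
[[376.10683872083246, 0.0, 315.6584448230844], [0.0, 376.10683872083246, 199.96594827302843], [0.0, 0.0, 1.0]] [[-0.0262, -0.9831, 0.1811, 0.2412], [-0.9995, 0.0229, -0.0202, 0.0326], [0.0157, -0.1815, -0.9833, 1.2704], [0.0, 0.0, 0.0, 1.0]]
{'t': 0.1, 'q': array([-1.32811951,  0.47772591,  0.02233823,  1.55631575, -0.01146595,
        1.10927665, -0.0830738 ]), 'joint_vel': array([-8.12585144e-06, -3.24415435e-03,  6.11653493e-04, -2.48858110e-03,
        5.99748990e-04,  3.42030250e-05, -1.66699207e-04]), 'joint_torque': array([ 4.62753349e-03, -5.97756958e+01,  1.61390204e+00, -2.81957710e+01,
        1.29130011e-02,  4.89252867e-03, -3.79998539e-05]), 'eef_pos': array([0.231789  , 0.63341436, 0.23043272]), 'tool_rot': array([-6.79074289e-05,  1.74458188e-01,  9.84664259e-01, -7.95858799e-04]), 'contact_force': array([-0.40709821,  0.0205944 , -0.68842115]), 'torque': array([ 0.01229049, -0.01857722, -0.01179433]), 'grasp_force': 0.0, 'gripper_width': 1.002204796819485}
```

View pics/scene0.png

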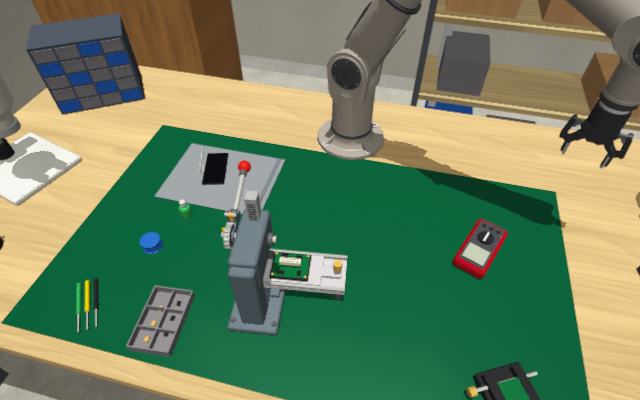

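View pics/top0.png

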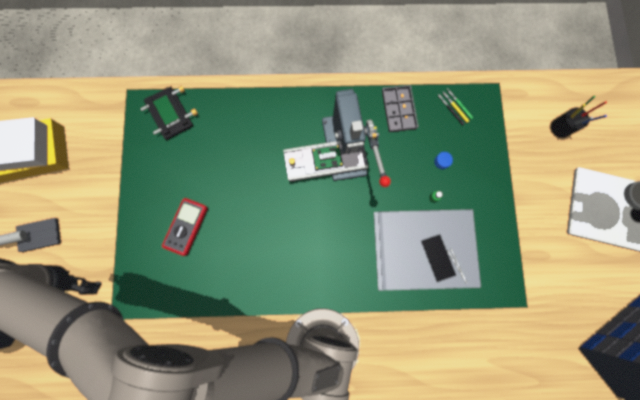

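The scene view shows the ball at about (244,167) and the knob at (338,266). The top view has the ball at (385,181) and the knob at (292,162). I'll zoom in for accurate pixels.

```bash
python3 - <<'E'
import cv2,numpy as np
a=cv2.imread("pics/scene0.png")[150:340,215:355];b=cv2.imread("pics/top0.png")[80:200,275:405]
A=cv2.resize(a,None,fx=3,fy=3,interpolation=cv2.INTER_CUBIC);B=cv2.resize(b,None,fx=2.9,fy=2.9,interpolation=cv2.INTER_CUBIC)
o=np.zeros((570,420+377,3),np.uint8);o[:,:420]=A;o[:348,420:]=B;cv2.imwrite("pics/c0.png",o)
for n in("scene","top"):
    im=cv2.imread(f"pics/{n}0.png");h=cv2.cvtColor(im,cv2.COLOR_BGR2HSV)
    for nm,roi,lo,hi in(("ball",(150,200,220,420),(0,170,80),(6,255,255)),("knob",(120,290,280,350),(18,110,120),(32,255,255))):
        m=cv2.inRange(h,lo,hi);z=np.zeros_like(m);r=roi;z[r[0]:r[1],r[2]:r[3]]=m[r[0]:r[1],r[2]:r[3]]
        k,l,s,c=cv2.connectedComponentsWithStats(z)
        print(n,nm,[(s[i].tolist(),c[i].round(1).tolist()) for i in range(1,k) if s[i][4]>8])
E
```

```text
scene ball [([238, 161, 12, 11, 95], [244.0, 165.5])]
scene knob [([334, 260, 8, 12, 80], [337.3, 265.5])]
top ball [([380, 177, 10, 9, 76], [384.6, 181.0])]
top knob [([290, 159, 4, 5, 17], [291.6, 161.1])]
```

View pics/c0.png

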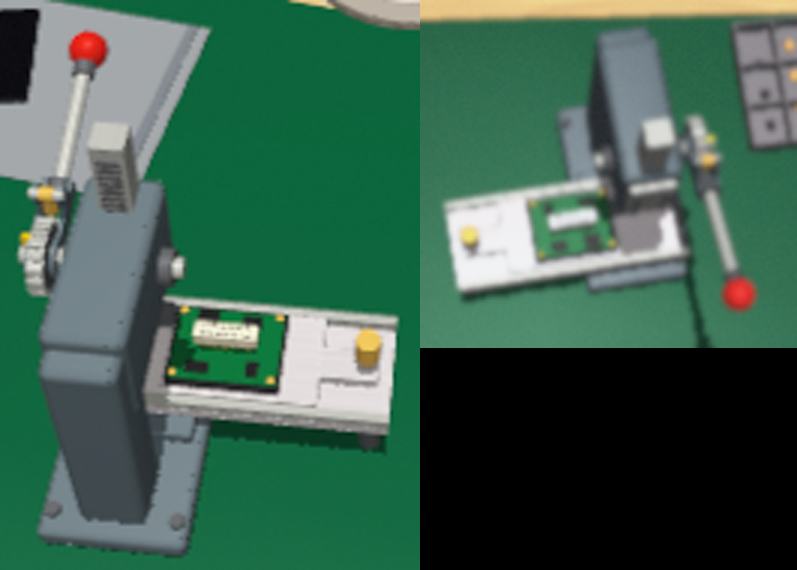

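The crop shows the ball, knob, bed end corners (397,319) and (388,425), and the head's top corners. I'll fit the press pose from these points.

```bash
cat > fit.py <<'E'
import numpy as np
from scipy.optimize import least_squares
K={"s":np.array([[422.37,0,324.13],[0,422.37,201.31],[0,0,1]]),"t":np.array([[376.11,0,315.66],[0,376.11,199.97],[0,0,1]])}
P={"s":np.array([[-0.2396,0.7195,-0.6519,1.1657],[0.9708,0.1836,-0.1542,0.1868],[0.0088,-0.6698,-0.7425,0.9612],[0,0,0,1]]),
"t":np.array([[-0.0262,-0.9831,0.1811,0.2412],[-0.9995,0.0229,-0.0202,0.0326],[0.0157,-0.1815,-0.9833,1.2704],[0,0,0,1]])}
def proj(c,p):
    q=K[c]@(P[c][:3,:3].T@(p-P[c][:3,3]));return q[:2]/q[2]
def W(v,p):
    c,s=np.cos(v[2]),np.sin(v[2]);return np.array([v[0]+c*p[0]-s*p[1],v[1]+s*p[0]+c*p[1],p[2]])
def ball(v):return W(v,[.0225-.18*np.cos(v[4]),-.058,.2-.18*np.sin(v[4])])
def knob(v):return W(v,[0,.118+v[3],.082])
S=lambda u,w:np.array([u/3+215,w/3+150])
T=lambda u,w:np.array([(u-420)/2.9+275,w/2.9+80])
E
cat > run.py <<'E'
from fit import *
obs=[("s",ball,S(88,50),.4),("s",knob,S(368,348),.4),("t",ball,T(739,294),.4),("t",knob,T(470,237),.5)]
for cam,x,y,z,px in(("s",-.052,.21,.055,S(398,319)),("s",.052,.21,.055,S(388,427)),("s",-.03,.031,.25,S(163,184)),("s",.13,.031,.25,S(120,350)),("s",.13,-.031,.25,S(42,345)),
 ("t",-.052,.21,.055,T(462,292)),("t",.052,.21,.055,T(444,204))):
    obs.append((cam,lambda v,x=x,y=y,z=z:W(v,[x,y,z]),px,1.))
def f(v):return np.concatenate([(proj(c,g(v))-p)/s for c,g,p,s in obs])
r=least_squares(f,[.55,-.1,0,.07,-.5],loss="soft_l1");v=r.x
print(v.round(4));print(r.fun.reshape(-1,2).round(1).tolist() if 0 else f(v).reshape(-1,2).round(1).tolist())
print("ball",ball(v),"knob",knob(v),"home",W(v,[0,.118,.082]),"yawdeg",np.degrees(v[2]),"+y",[-np.sin(v[2]),np.cos(v[2])])
print(np.sqrt(np.diag(np.linalg.inv(r.jac.T@r.jac))).round(4))
E
python3 run.py
```

```text
[ 0.6194 -0.1002  0.1408  0.0713 -0.2732]
[[-1.2, 0.3], [-0.5, -1.1], [-4.4, -0.3], [-3.6, -2.1], [-1.0, -1.1], [-0.4, -1.9], [1.2, -5.1], [0.6, -0.5], [-4.0, -1.6], [-2.4, -1.8], [-0.9, -1.2]]
ball [ 0.47817851 -0.1787665   0.24857146] knob [0.59279787 0.08728705 0.082     ] home [0.60280898 0.01665812 0.082     ] yawdeg 8.067496399987307 +y [np.float64(-0.14033957398356514), np.float64(0.9901034309475508)]
[0.0008 0.0012 0.0061 0.0017 0.0091]
```

```bash
sed 's/,("s",-.03,.031,.25,S(163,184))//;s/,("s",.13,-.031,.25,S(42,345))//' run.py > run2.py; python3 run2.py
python3 - <<'E'
from fit import *
# independent two-ray triangulation
for n,a,b in(("ball",S(88,50),T(739,294)),("knob",S(368,348),T(470,237))):
    A=[];y=[]
    for c,p in(("s",a),("t",b)):
        d=P[c][:3,:3]@np.linalg.inv(K[c])@[*p,1];d/=np.linalg.norm(d);M=np.eye(3)-np.outer(d,d);A.append(M);y.append(M@P[c][:3,3])
    x=np.linalg.lstsq(np.vstack(A),np.hstack(y),rcond=None)[0];print(n,x)
E
```

```text
[ 0.619  -0.1007  0.1383  0.0718 -0.2732]
[[-1.1, -0.1], [-0.5, -1.1], [-4.2, 0.1], [-3.6, -2.2], [-1.1, -1.1], [-0.7, -1.8], [0.3, -0.6], [-2.3, -1.9], [-0.7, -1.2]]
ball [ 0.47765567 -0.17893424  0.24855799] knob [0.59287264 0.08730161 0.082     ] home [0.60277368 0.01618151 0.082     ] yawdeg 7.925538254367269 +y [np.float64(-0.13788602880833195), np.float64(0.9904481021534989)]
[0.0008 0.0012 0.0058 0.0017 0.0085]
ball [ 0.47701424 -0.18101347  0.2481476 ]
knob [0.59039278 0.08449081 0.07584911]
```

```bash
cat > mv.py <<'E'
from station import *
import numpy as np,sys
from scipy.spatial.transform import Rotation as R
def go(p,yaw):  # tool-frame shift & turn; tool down, tool y along world angle yaw (deg)
    o=get_obs();w,x,y,z=o["tool_rot"];r=R.from_quat([x,y,z,w])
    a=np.radians(yaw);ty=np.array([np.cos(a),np.sin(a),0]);tz=np.array([0,0,-1.]);t=R.from_matrix(np.c_[np.cross(ty,tz),ty,tz])
    print("t",round(o["t"],2),"pos",o["eef_pos"].round(4),"F",o["contact_force"].round(1),"q7",o["q"].round(2),
     "shift",r.inv().apply(np.array(p)-o["eef_pos"]).round(4),"rot",np.degrees((r.inv()*t).as_rotvec()).round(2))
if __name__=="__main__":
    a=list(map(float,sys.argv[1:]));go(a[:3],a[3])
E
python3 mv.py .592 .087 .17 8
```

```text
t 0.1 pos [0.2318 0.6334 0.2304] F [-0.4  0.  -0.7] q7 [-1.33  0.48  0.02  1.56 -0.01  1.11 -0.08] shift [-0.526  -0.3893  0.0611] rot [-8.000e-02  6.000e-02  6.191e+01]
```

{"op": "arm_command", "data": {"commands": [-0.526,-0.389,0,0,0,61.9,1,-0.526,-0.389,0,0,0,61.9,1,-0.526,-0.389,0,0,0,61.9,1,-0.526,-0.389,0,0,0,61.9,1,-0.526,-0.389,0,0,0,61.9,1,-0.526,-0.389,0,0,0,61.9,1,-0.526,-0.389,0,0,0,61.9,1,-0.526,-0.389,0,0,0,61.9,1]}}

```text
t: 0.9
eef_pos: [0.4528, 0.2981, 0.2312]
tool_rot: [-0.0, 0.658, 0.753, -0.0]
contact_force: [0.7, 0.2, -0.2]
gripper_width: 1.003
grasp_force: 0.0
```

```bash
python3 mv.py .592 .087 .15 8
```

```text
t 0.9 pos [0.4528 0.2981 0.2312] F [ 0.7  0.2 -0.2] q7 [-1.    0.27  0.36  1.89 -0.11  1.   -0.45] shift [-0.228   0.1095  0.0812] rot [-0.01  0.   -0.25]
```

{"op": "arm_command", "data": {"commands": [-0.228,0.11,0.08,0,0,-0.2,1,-0.228,0.11,0.08,0,0,-0.2,1,-0.228,0.11,0.08,0,0,-0.2,1,-0.228,0.11,0.08,0,0,-0.2,1,-0.228,0.11,0.08,0,0,-0.2,1,-0.228,0.11,0.08,0,0,-0.2,1,-0.228,0.11,0.08,0,0,-0.2,1,-0.228,0.11,0.08,0,0,-0.2,1]}}

```text
t: 1.7
eef_pos: [0.5924, 0.0906, 0.1511]
tool_rot: [-0.001, 0.655, 0.756, -0.0]
contact_force: [-0.5, 0.4, -0.3]
gripper_width: 1.0
grasp_force: 0.0
```

```bash
python3 mv.py .592 .087 .072 8; python3 -c "
from station import *;import cv2,numpy as np
a=cv2.resize(read_camera('scene')['img'][200:310,240:400],None,fx=3,fy=3);b=cv2.resize(read_camera('top')['img'][100:210,240:340],None,fx=3,fy=3)
cv2.imwrite('pics/k1.png',np.hstack([a,b])[:,:,::-1])"
```

```text
t 1.7 pos [0.5924 0.0906 0.1511] F [-0.5  0.4 -0.3] q7 [-0.56  0.46  0.41  1.84 -0.23  0.89  0.1 ] shift [-0.0036 -0.0008  0.0791] rot [-0.05 -0.05  0.23]
```

View pics/k1.png

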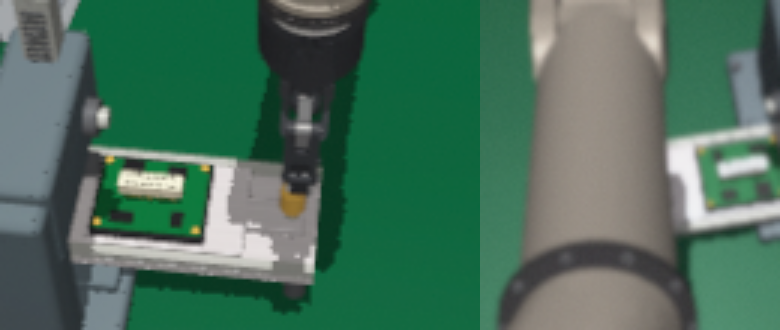

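The fingers straddle the brass knob at crop (292,200), so I'll descend and grip.

{"op": "arm_command", "data": {"commands": [-0.003,-0.001,0.04,0,0,0,1,-0.003,-0.001,0.06,0,0,0,1,-0.003,-0.001,0.079,0,0,0,1,-0.003,-0.001,0.079,0,0,0,1,-0.003,-0.001,0.079,0,0,0,0.1,-0.003,-0.001,0.079,0,0,0,0.1,-0.003,-0.001,0.079,0,0,0,0.1,-0.003,-0.001,0.079,0,0,0,0.1], "force": 30}}

```text
t: 2.6
eef_pos: [0.5928, 0.0867, 0.0732]
tool_rot: [0.0, 0.655, 0.756, 0.001]
contact_force: [-0.3, -0.2, 0.3]
gripper_width: 0.33
grasp_force: 0.0
```

```bash
python3 mv.py .6025 .015 .072 8
```

```text
t 2.6 pos [0.5928 0.0867 0.0732] F [-0.3 -0.2  0.3] q7 [-0.52  0.57  0.36  1.89 -0.29  0.74  0.15] shift [-0.0724 -0.0007  0.0012] rot [ 0.09 -0.02  0.21]
```

{"op": "arm_command", "data": {"commands": [0,0,0,0,0,0,0.1,0,0,0,0,0,0,0.1,-0.01,0,0,0,0,0,0.1,-0.02,0,0,0,0,0,0.1,-0.03,0,0,0,0,0,0.1,-0.04,0,0,0,0,0,0.1,-0.05,0,0,0,0,0,0.1,-0.06,0,0,0,0,0,0.1]}}

```text
t: 3.4
eef_pos: [0.6001, 0.0282, 0.0732]
tool_rot: [-0.001, 0.654, 0.756, 0.0]
contact_force: [-5.2, 3.3, 9.3]
gripper_width: 0.245
grasp_force: 29.5
```

```bash
python3 mv.py .6025 .015 .072 8
```

```text
t 3.4 pos [0.6001 0.0282 0.0732] F [-5.2  3.3  9.3] q7 [-0.42  0.57  0.36  1.88 -0.29  0.74  0.25] shift [-0.0134  0.0005  0.0011] rot [-0.08 -0.14  0.25]
```

{"op": "arm_command", "data": {"commands": [-0.003,0,0,0,0,0,0.1,-0.006,0,0,0,0,0,0.1,-0.009,0,0,0,0,0,0.1,-0.011,0,0,0,0,0,0.1,-0.013,0,0,0,0,0,0.1,-0.015,0,0,0,0,0,0.1]}}

```text
t: 4.0
eef_pos: [0.6018, 0.0168, 0.0732]
tool_rot: [-0.003, 0.654, 0.757, 0.001]
contact_force: [-8.5, 14.1, 13.1]
gripper_width: 0.241
grasp_force: 30.0
```

{"op": "arm_command", "data": {"commands": [-0.002,0,0,0,0,0,0.1,-0.004,0,0,0,0,0,0.1,-0.004,0,0,0,0,0,0.1]}}

```text
t: 4.3
eef_pos: [0.6018, 0.0168, 0.0732]
tool_rot: [-0.005, 0.653, 0.758, 0.002]
contact_force: [-9.1, 18.3, 13.6]
gripper_width: 0.245
grasp_force: 30.2
```

The shuttle is home against its stop: 18 N and no further motion. I'll release it and rise.

{"op": "arm_command", "data": {"commands": [0.003,0,0,0,0,0,0.6,0.003,0,0,0,0,0,1,0.003,0,0,0,0,0,1,0.003,0,0,0,0,0,1,0.003,0,-0.05,0,0,0,1,0.003,0,-0.1,0,0,0,1,0.003,0,-0.15,0,0,0,1,0.003,0,-0.2,0,0,0,1]}}

```text
t: 5.1
eef_pos: [0.6029, 0.0103, 0.2743]
tool_rot: [0.0, 0.655, 0.755, -0.0]
contact_force: [1.0, 1.0, -0.5]
gripper_width: 1.008
grasp_force: 0.0
```

```bash
python3 mv.py .4775 -.18 .33 -82; python3 -c "
from station import *;import cv2,numpy as np
a=cv2.resize(read_camera('scene')['img'][150:310,210:400],None,fx=3,fy=3)
cv2.imwrite('pics/k2.png',a[:,:,::-1])"
```

```text
t 5.1 pos [0.6029 0.0103 0.2743] F [ 1.   1.  -0.5] q7 [-0.48  0.34  0.46  1.71 -0.16  1.13  0.17] shift [-0.1707 -0.151  -0.0556] rot [2.000e-02 3.000e-02 9.012e+01]
```

View pics/k2.png

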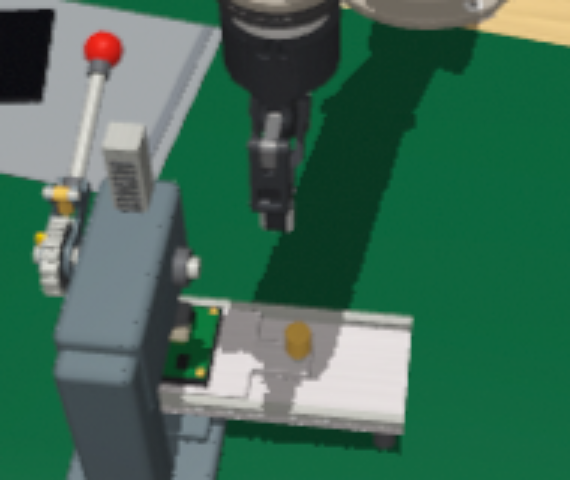

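The connector is under the ram, with the knob at crop (298,340) in its home place. Next I move in front of the press and above the ball.

{"op": "arm_command", "data": {"commands": [0,-0.05,-0.055,0,0,8,1,0,-0.1,-0.055,0,0,16,1,-0.03,-0.13,-0.055,0,0,24,1,-0.07,-0.151,-0.055,0,0,32,1,-0.11,-0.151,-0.055,0,0,40,1,-0.15,-0.151,-0.055,0,0,48,1,-0.171,-0.151,-0.055,0,0,56,1,-0.171,-0.151,-0.055,0,0,64,1]}}

```text
t: 5.95
eef_pos: [0.4774, -0.184, 0.3274]
tool_rot: [0.001, 0.958, 0.288, -0.0]
contact_force: [-0.3, 0.5, -0.3]
gripper_width: 0.997
grasp_force: 0.0
```

```bash
python3 mv.py .4775 -.18 .30 -82
```

```text
t 5.95 pos [ 0.4774 -0.184   0.3274] F [-0.3  0.5 -0.3] q7 [-0.43  0.13  0.75  1.85 -0.09  1.2  -0.63] shift [ 0.0023 -0.0033  0.0274] rot [1.100e-01 1.000e-02 2.547e+01]
```

{"op": "arm_command", "data": {"commands": [0.002,-0.003,0.01,0,0,8.5,1,0.002,-0.003,0.02,0,0,17,1,0.002,-0.003,0.027,0,0,25.5,1,0.002,-0.003,0.027,0,0,25.5,1,0.002,-0.003,0.027,0,0,25.5,1]}}

```text
t: 6.45
eef_pos: [0.4779, -0.1763, 0.3003]
tool_rot: [0.0, 0.997, 0.077, -0.0]
contact_force: [-0.1, -1.0, -0.2]
gripper_width: 0.997
grasp_force: 0.0
```

```bash
python3 mv.py .4775 -.18 .2295 -82; python3 -c "
from station import *;import cv2,numpy as np
a=cv2.resize(read_camera('scene')['img'][90:230,180:320],None,fx=3,fy=3);b=cv2.resize(read_camera('top')['img'][110:250,320:440],None,fx=3,fy=3)
cv2.imwrite('pics/k3.png',np.hstack([a,b])[:,:,::-1])"
```

```text
t 6.45 pos [ 0.4779 -0.1763  0.3003] F [-0.1 -1.  -0.2] q7 [-0.47  0.16  0.8   1.9  -0.12  1.14 -1.04] shift [-0.001   0.0035  0.0708] rot [0.01 0.01 0.88]
```

View pics/k3.png

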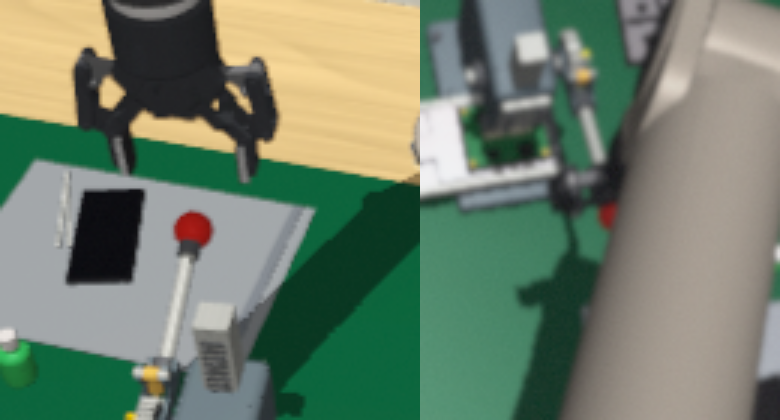

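The open fingers straddle the ball at crop (193,230). I'll descend and pinch it.

{"op": "arm_command", "data": {"commands": [-0.001,0.003,0.03,0,0,0.9,1,-0.001,0.003,0.055,0,0,0.9,1,-0.001,0.003,0.071,0,0,0.9,1,-0.001,0.003,0.071,0,0,0.9,0.5,-0.001,0.003,0.071,0,0,0.9,0.2,-0.001,0.003,0.071,0,0,0.9,0.2,-0.001,0.003,0.071,0,0,0.9,0.2,-0.001,0.003,0.071,0,0,0.9,0.2], "force": 25}}

```text
t: 7.35
eef_pos: [0.4784, -0.1807, 0.2305]
tool_rot: [0.001, 0.998, 0.068, 0.001]
contact_force: [0.4, -5.5, -0.2]
gripper_width: 0.357
grasp_force: 25.0
```

{"op": "arm_command", "data": {"commands": [0,0,0,0,0,0,0.2,0,0,0,0,0,0,0.2]}}

```text
t: 7.55
eef_pos: [0.4783, -0.1807, 0.2304]
tool_rot: [0.001, 0.998, 0.068, 0.001]
contact_force: [0.8, -4.9, 0.4]
gripper_width: 0.352
grasp_force: 25.0
```

```bash
cat > arc.py <<'E'
from station import *
import numpy as np,sys
from scipy.spatial.transform import Rotation as R
# pivot in world and press axes from the fit; TCP is 19 mm below the ball
yaw=0.1383;px=np.array([np.cos(yaw),np.sin(yaw),0]);py=np.array([-np.sin(yaw),np.cos(yaw),0])
pv=np.array([.4783,-.1822,.2304+.019])+.18*np.cos(.277)*px-np.array([0,0,.18*np.sin(.277)])
def tcp(a):return pv-.18*np.cos(a)*px-np.array([0,0,.18*np.sin(a)+.019])
o=get_obs();w,x,y,z=o["tool_rot"];r=R.from_quat([x,y,z,w]);d=o["eef_pos"]-pv+[0,0,.019]
print("t",o["t"],"F",o["contact_force"].round(1),"angle",round(np.arctan2(-d[2],-d@px),3),"rad",round(np.hypot(d[2],d@px),4),"pivot",pv.round(4),"q",o["q"].round(2))
for a in sys.argv[1:]:print(a,r.inv().apply(tcp(float(a))-o["eef_pos"]).round(4).tolist())
E
python3 arc.py -.34 -.42 -.5 -.58 -.65 -.70
```

```text
t 7.55 F [ 0.8 -4.9  0.4] angle -0.277 rad 0.1797 pivot [ 0.6498 -0.1583  0.2002] q [-0.42  0.25  0.78  1.98 -0.21  0.98 -0.97]
-.34 [0.0032, 0.0015, -0.0108]
-.42 [0.0086, 0.0015, -0.0242]
-.5 [0.015, 0.0015, -0.0371]
-.58 [0.0225, 0.0015, -0.0494]
-.65 [0.0297, 0.0015, -0.0597]
-.70 [0.0354, 0.0015, -0.0667]
```

{"op": "arm_command", "data": {"commands": [0.003,0.0015,-0.011,0,0,0,0.2,0.009,0.0015,-0.024,0,0,0,0.2,0.015,0.0015,-0.037,0,0,0,0.2,0.0225,0.0015,-0.0495,0,0,0,0.2,0.03,0.0015,-0.06,0,0,0,0.2,0.0355,0.0015,-0.0665,0,0,0,0.2,0.0355,0.0015,-0.0665,0,0,0,0.2]}}

```text
t: 8.25
eef_pos: [0.5132, -0.1759, 0.2967]
tool_rot: [-0.0, 0.998, 0.068, 0.0]
contact_force: [-3.9, -1.0, 2.7]
gripper_width: 0.354
grasp_force: 25.5
```

```bash
python3 arc.py -.6 -.5 -.4 -.3 -.2 -.1 0 .1
```

```text
t 8.25 F [-3.9 -1.   2.7] angle -0.698 rad 0.1797 pivot [ 0.6498 -0.1583  0.2002] q [-0.44  0.24  0.79  1.83 -0.19  1.15 -1.02]
-.6 [-0.0109, 0.0015, 0.0138]
-.5 [-0.0203, 0.0015, 0.0292]
-.4 [-0.0281, 0.0015, 0.0454]
-.3 [-0.0343, 0.0015, 0.0623]
-.2 [-0.0388, 0.0015, 0.0797]
-.1 [-0.0414, 0.0016, 0.0975]
0 [-0.0424, 0.0016, 0.1155]
.1 [-0.0415, 0.0016, 0.1334]
```

{"op": "arm_command", "data": {"commands": [-0.011,0,0.014,0,0,0,0.2,-0.02,0,0.029,0,0,0,0.2,-0.028,0,0.0455,0,0,0,0.2,-0.0345,0,0.0625,0,0,0,0.2,-0.039,0,0.08,0,0,0,0.2,-0.0415,0,0.0975,0,0,0,0.2,-0.0425,0,0.1155,0,0,0,0.2,-0.0415,0,0.1335,0,0,0,0.2]}}

```text
t: 9.05
eef_pos: [0.472, -0.1817, 0.1618]
tool_rot: [0.0, 0.998, 0.068, 0.001]
contact_force: [1.6, -1.1, 1.6]
gripper_width: 0.354
grasp_force: 25.8
```

```bash
python3 arc.py .15 .2 .25 .3 .35 .4 .45
```

```text
t 9.05 F [ 1.6 -1.1  1.6] angle 0.108 rad 0.1803 pivot [ 0.6498 -0.1583  0.2002] q [-0.35  0.35  0.73  2.06 -0.31  0.84 -0.87]
.15 [0.0013, 0.0013, 0.0075]
.2 [0.0029, 0.0013, 0.0164]
.25 [0.0049, 0.0013, 0.0252]
.3 [0.0073, 0.0013, 0.0338]
.35 [0.0102, 0.0013, 0.0424]
.4 [0.0134, 0.0013, 0.0508]
.45 [0.0171, 0.0013, 0.059]
```

{"op": "arm_command", "data": {"commands": [0.001,0,0.0075,0,0,0,0.2,0.003,0,0.0165,0,0,0,0.2,0.005,0,0.025,0,0,0,0.2,0.0075,0,0.034,0,0,0,0.2,0.01,0,0.0425,0,0,0,0.2,0.0135,0,0.051,0,0,0,0.2,0.016,0,0.057,0,0,0,0.2,0.016,0,0.057,0,0,0,0.2]}}

```text
t: 9.85
eef_pos: [0.4882, -0.1794, 0.1046]
tool_rot: [0.0, 0.998, 0.068, 0.0]
contact_force: [0.3, -4.1, -1.8]
gripper_width: 0.355
grasp_force: 25.7
```

```bash
python3 arc.py .3 .15 0 -.15 -.3 -.45 -.6 -.7
```

```text
t 9.85 F [ 0.3 -4.1 -1.8] angle 0.44 rad 0.18 pivot [ 0.6498 -0.1583  0.2002] q [-0.28  0.46  0.65  2.07 -0.41  0.74 -0.8 ]
.3 [-0.0091, 0.0015, -0.0234]
.15 [-0.0151, 0.0015, -0.0497]
0 [-0.0171, 0.0015, -0.0766]
-.15 [-0.0151, 0.0016, -0.1035]
-.3 [-0.0091, 0.0016, -0.1298]
-.45 [0.0008, 0.0016, -0.1549]
-.6 [0.0143, 0.0016, -0.1782]
-.7 [0.0252, 0.0015, -0.1926]
```

{"op": "arm_command", "data": {"commands": [-0.009,0.001,-0.0235,0,0,0,0.2,-0.015,0.001,-0.05,0,0,0,0.2,-0.017,0.001,-0.0765,0,0,0,0.2,-0.015,0.001,-0.1035,0,0,0,0.2,-0.009,0.001,-0.13,0,0,0,0.2,0.001,0.001,-0.155,0,0,0,0.2,0.0145,0.001,-0.178,0,0,0,0.2,0.0255,0.001,-0.193,0,0,0,0.2]}}

```text
t: 10.65
eef_pos: [0.5138, -0.1757, 0.2998]
tool_rot: [-0.001, 0.998, 0.069, 0.001]
contact_force: [3.4, -2.5, -6.1]
gripper_width: 0.353
grasp_force: 25.2
```

```bash
python3 arc.py -.6 -.5 -.4 -.3 -.2 -.1 0 .1;python3 -c "
from station import *;import cv2,numpy as np
a=cv2.resize(read_camera('scene')['img'][140:310,170:350],None,fx=3,fy=3)
cv2.imwrite('pics/k4.png',a[:,:,::-1])"
```

```text
t 10.65 F [ 3.4 -2.5 -6.1] angle -0.713 rad 0.1813 pivot [ 0.6498 -0.1583  0.2002] q [-0.45  0.24  0.8   1.83 -0.19  1.15 -1.02]
-.6 [-0.0115, 0.0016, 0.017]
-.5 [-0.0209, 0.0016, 0.0323]
-.4 [-0.0288, 0.0016, 0.0485]
-.3 [-0.035, 0.0017, 0.0654]
-.2 [-0.0395, 0.0017, 0.0828]
-.1 [-0.0422, 0.0017, 0.1006]
0 [-0.0431, 0.0017, 0.1186]
.1 [-0.0422, 0.0018, 0.1365]
```

View pics/k4.png

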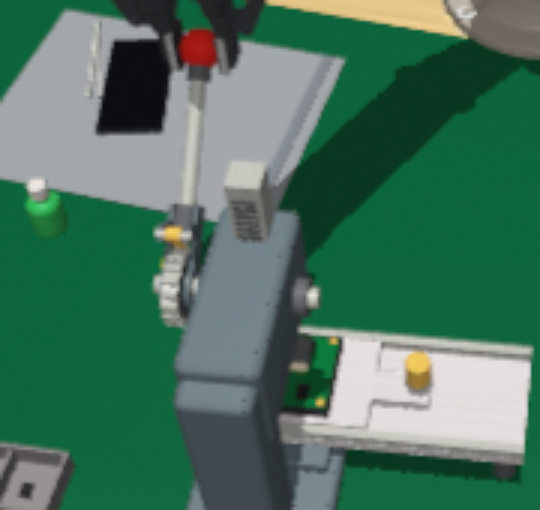

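The ball is still pinched and the flux and phone are undisturbed. Second down-swing.

{"op": "arm_command", "data": {"commands": [-0.0115,0,0.017,0,0,0,0.2,-0.021,0,0.0325,0,0,0,0.2,-0.029,0,0.0485,0,0,0,0.2,-0.035,0,0.0655,0,0,0,0.2,-0.0395,0,0.083,0,0,0,0.2,-0.042,0,0.1005,0,0,0,0.2,-0.043,0,0.1105,0,0,0,0.2,-0.043,0,0.1185,0,0,0,0.2]}}

```text
t: 11.5
eef_pos: [0.4708, -0.1819, 0.1797]
tool_rot: [-0.001, 0.998, 0.068, 0.0]
contact_force: [-0.8, 1.0, 4.9]
gripper_width: 0.357
grasp_force: 26.8
```

```bash
python3 arc.py 0 .05 .1 .15 .2 .25 .3
```

```text
t 11.5 F [-0.8  1.   4.9] angle 0.008 rad 0.1805 pivot [ 0.6498 -0.1583  0.2002] q [-0.37  0.32  0.76  2.05 -0.28  0.88 -0.89]
0 [0.0005, 0.0013, -0.0015]
.05 [0.0007, 0.0013, 0.0075]
.1 [0.0014, 0.0013, 0.0165]
.15 [0.0025, 0.0013, 0.0254]
.2 [0.0041, 0.0013, 0.0343]
.25 [0.0061, 0.0013, 0.043]
.3 [0.0085, 0.0013, 0.0517]
```

{"op": "arm_command", "data": {"commands": [0.0005,0,0.006,0,0,0,0.2,0.0015,0,0.013,0,0,0,0.2,0.0025,0,0.02,0,0,0,0.2,0.003,0,0.027,0,0,0,0.2,0.004,0,0.034,0,0,0,0.2]}}

```text
t: 12.0
eef_pos: [0.4746, -0.1815, 0.1452]
tool_rot: [-0.0, 0.998, 0.068, 0.0]
contact_force: [-1.8, 3.7, 4.2]
gripper_width: 0.353
grasp_force: 27.2
```

```bash
python3 arc.py .2 .25 .3 .35 .4 .44
```

```text
t 12.0 F [-1.8  3.7  4.2] angle 0.201 rad 0.1803 pivot [ 0.6498 -0.1583  0.2002] q [-0.33  0.38  0.72  2.07 -0.34  0.81 -0.85]
.2 [0.0002, 0.0012, -0.0002]
.25 [0.0023, 0.0012, 0.0086]
.3 [0.0047, 0.0012, 0.0172]
.35 [0.0076, 0.0012, 0.0258]
.4 [0.0109, 0.0012, 0.0341]
.44 [0.0138, 0.0012, 0.0407]
```

{"op": "arm_command", "data": {"commands": [0.001,0,0.003,0,0,0,0.2,0.0015,0,0.006,0,0,0,0.2,0.0025,0,0.009,0,0,0,0.2,0.003,0,0.012,0,0,0,0.2]}}

```text
t: 12.4
eef_pos: [0.4774, -0.1811, 0.1335]
tool_rot: [-0.0, 0.998, 0.068, -0.0]
contact_force: [-2.3, 4.9, 4.5]
gripper_width: 0.355
grasp_force: 27.3
```

{"op": "arm_command", "data": {"commands": [0.001,0,0.003,0,0,0,0.2,0.0015,0,0.006,0,0,0,0.2,0.0025,0,0.009,0,0,0,0.2,0.004,0,0.012,0,0,0,0.2]}}

```text
t: 12.8
eef_pos: [0.4811, -0.1805, 0.1215]
tool_rot: [-0.0, 0.998, 0.068, -0.0]
contact_force: [-2.4, 5.5, 4.6]
gripper_width: 0.358
grasp_force: 27.4
```

```bash
python3 arc.py .35 .4 .44
```

```text
t 12.8 F [-2.4  5.5  4.6] angle 0.337 rad 0.1803 pivot [ 0.6498 -0.1583  0.2002] q [-0.31  0.43  0.68  2.07 -0.39  0.77 -0.82]
.35 [0.0011, 0.0013, 0.0021]
.4 [0.0044, 0.0013, 0.0104]
.44 [0.0073, 0.0013, 0.017]
```

{"op": "arm_command", "data": {"commands": [0.001,-0.001,0.003,0,0,0,0.2,0.0025,-0.001,0.006,0,0,0,0.2,0.0035,-0.001,0.009,0,0,0,0.2,0.005,-0.001,0.012,0,0,0,0.2,0.0065,-0.001,0.015,0,0,0,0.2]}}

```text
t: 13.3
eef_pos: [0.4874, -0.1796, 0.1065]
tool_rot: [0.0, 0.998, 0.068, -0.0]
contact_force: [-4.4, 0.3, 3.4]
gripper_width: 0.353
grasp_force: 27.5
```

```bash
python3 arc.py .3 .15 0 -.15 -.3 -.45 -.6 -.69
```

```text
t 13.3 F [-4.4  0.3  3.4] angle 0.428 rad 0.18 pivot [ 0.6498 -0.1583  0.2002] q [-0.29  0.46  0.66  2.07 -0.41  0.74 -0.8 ]
.3 [-0.0082, 0.0014, -0.0215]
.15 [-0.0142, 0.0014, -0.0478]
0 [-0.0162, 0.0014, -0.0747]
-.15 [-0.0142, 0.0014, -0.1016]
-.3 [-0.0082, 0.0014, -0.1279]
-.45 [0.0016, 0.0014, -0.153]
-.6 [0.0151, 0.0013, -0.1764]
-.69 [0.0249, 0.0013, -0.1893]
```

{"op": "arm_command", "data": {"commands": [-0.008,0.001,-0.0215,0,0,0,0.2,-0.014,0.001,-0.048,0,0,0,0.2,-0.016,0.001,-0.0745,0,0,0,0.2,-0.014,0.001,-0.1015,0,0,0,0.2,-0.008,0.001,-0.128,0,0,0,0.2,0.0015,0.001,-0.153,0,0,0,0.2,0.015,0.001,-0.1765,0,0,0,0.2,0.025,0.001,-0.189,0,0,0,0.2]}}

```text
t: 14.1
eef_pos: [0.5136, -0.1758, 0.297]
tool_rot: [-0.0, 0.998, 0.069, 0.001]
contact_force: [-1.7, 2.0, -3.4]
gripper_width: 0.356
grasp_force: 26.0
```

```bash
python3 arc.py -.64 -.6 -.56 -.52 -.48 -.44 -.4 -.36 -.32 -.28
```

```text
t 14.1 F [-1.7  2.  -3.4] angle -0.701 rad 0.1797 pivot [ 0.6498 -0.1583  0.2002] q [-0.45  0.24  0.81  1.83 -0.19  1.15 -1.01]
-.64 [-0.0071, 0.0014, 0.0084]
-.6 [-0.0113, 0.0014, 0.0142]
-.56 [-0.0152, 0.0015, 0.0202]
-.52 [-0.0189, 0.0015, 0.0264]
-.48 [-0.0224, 0.0015, 0.0327]
-.44 [-0.0256, 0.0015, 0.0392]
-.4 [-0.0286, 0.0015, 0.0457]
-.36 [-0.0312, 0.0015, 0.0524]
-.32 [-0.0336, 0.0015, 0.0592]
-.28 [-0.0358, 0.0015, 0.0661]
```

```bash
cat >> arc.py <<'E'
a=np.arctan2(-d[2],-d@px);F=o["contact_force"];print("Ftan",round(-F@px*np.sin(a)+F[2]*np.cos(a),2))
E
echo ok
```

```text
ok
```

{"op": "arm_command", "data": {"commands": [-0.0025,0.001,0.003,0,0,0,0.2,-0.005,0.001,0.006,0,0,0,0.2,-0.007,0.001,0.0085,0,0,0,0.2,-0.007,0.001,0.0085,0,0,0,0.2]}}

```text
t: 14.5
eef_pos: [0.5057, -0.177, 0.2863]
tool_rot: [-0.001, 0.998, 0.069, -0.0]
contact_force: [-1.9, 4.1, -0.9]
gripper_width: 0.356
grasp_force: 26.1
```

```bash
python3 arc.py -.62 -.6 -.58 -.56 -.54 -.52 -.50
```

```text
t 14.5 F [-1.9  4.1 -0.9] angle -0.626 rad 0.1794 pivot [ 0.6498 -0.1583  0.2002] q [-0.45  0.24  0.81  1.86 -0.19  1.12 -1.  ]
-.62 [-0.0012, 0.0014, 0.0006]
-.6 [-0.0032, 0.0014, 0.0035]
-.58 [-0.0052, 0.0014, 0.0065]
-.56 [-0.0072, 0.0014, 0.0096]
-.54 [-0.009, 0.0014, 0.0126]
-.52 [-0.0109, 0.0014, 0.0157]
-.50 [-0.0126, 0.0014, 0.0189]
Ftan -1.54
```

{"op": "arm_command", "data": {"commands": [-0.001,-0.001,0.0015,0,0,0,0.2,-0.002,-0.001,0.003,0,0,0,0.2,-0.002,-0.001,0.003,0,0,0,0.2]}}

```text
t: 14.8
eef_pos: [0.5039, -0.1773, 0.2839]
tool_rot: [-0.0, 0.998, 0.068, 0.0]
contact_force: [0.9, 4.3, -2.1]
gripper_width: 0.355
grasp_force: 26.0
```

```bash
python3 arc.py
```

```text
t 14.8 F [ 0.9  4.3 -2.1] angle -0.609 rad 0.1794 pivot [ 0.6498 -0.1583  0.2002] q [-0.45  0.24  0.81  1.87 -0.19  1.12 -1.  ]
Ftan -0.82
```

{"op": "arm_command", "data": {"commands": [-0.001,-0.001,0.0015,0,0,0,0.2,-0.002,-0.002,0.003,0,0,0,0.2,-0.003,-0.002,0.0045,0,0,0,0.2,-0.003,-0.002,0.0045,0,0,0,0.2]}}

```text
t: 15.2
eef_pos: [0.5013, -0.1775, 0.28]
tool_rot: [0.001, 0.998, 0.068, 0.001]
contact_force: [5.6, -2.4, -4.0]
gripper_width: 0.353
grasp_force: 25.9
```

```bash
python3 arc.py
```

```text
t 15.2 F [ 5.6 -2.4 -4. ] angle -0.583 rad 0.1794 pivot [ 0.6498 -0.1583  0.2002] q [-0.45  0.24  0.81  1.88 -0.19  1.1  -1.01]
Ftan -0.49
```

{"op": "arm_command", "data": {"commands": [-0.0005,0,0.0015,0,0,0,0.2,-0.001,0,0.003,0,0,0,0.2,-0.001,0,0.005,0,0,0,0.2,-0.001,0,0.005,0,0,0,0.2]}}

```text
t: 15.6
eef_pos: [0.4979, -0.1779, 0.2744]
tool_rot: [0.0, 0.998, 0.067, -0.001]
contact_force: [-1.3, -4.8, 0.6]
gripper_width: 0.354
grasp_force: 26.2
```

```bash
python3 arc.py
```

```text
t 15.6 F [-1.3 -4.8  0.6] angle -0.547 rad 0.1793 pivot [ 0.6498 -0.1583  0.2002] q [-0.45  0.24  0.81  1.89 -0.19  1.09 -1.  ]
Ftan -0.54
```

{"op": "arm_command", "data": {"commands": [-0.0013,0.001,0.0022,0,0,0,0.2,-0.0026,0.001,0.0043,0,0,0,0.2,-0.0026,0.001,0.0043,0,0,0,0.2]}}

```text
t: 15.9
eef_pos: [0.4955, -0.1783, 0.2699]
tool_rot: [-0.0, 0.998, 0.067, -0.001]
contact_force: [-5.0, -3.4, 2.5]
gripper_width: 0.359
grasp_force: 26.2
```

```bash
python3 arc.py
```

```text
t 15.9 F [-5.  -3.4  2.5] angle -0.518 rad 0.1791 pivot [ 0.6498 -0.1583  0.2002] q [-0.45  0.24  0.81  1.9  -0.2   1.08 -1.  ]
Ftan -0.46
```

{"op": "arm_command", "data": {"commands": [-0.0018,0.001,0.002,0,0,0,0.2,-0.0033,0.001,0.004,0,0,0,0.2,-0.0033,0.001,0.004,0,0,0,0.2]}}

```text
t: 16.2
eef_pos: [0.4936, -0.1787, 0.266]
tool_rot: [-0.0, 0.998, 0.068, -0.0]
contact_force: [-2.8, 1.4, 0.5]
gripper_width: 0.354
grasp_force: 26.2
```

```bash
python3 arc.py
```

```text
t 16.2 F [-2.8  1.4  0.5] angle -0.494 rad 0.1789 pivot [ 0.6498 -0.1583  0.2002] q [-0.45  0.24  0.81  1.91 -0.2   1.07 -0.99]
Ftan -0.82
```

{"op": "arm_command", "data": {"commands": [-0.0014,0,0.0022,0,0,0,0.2,-0.0028,0,0.0042,0,0,0,0.2,-0.0028,0,0.0042,0,0,0,0.2]}}

```text
t: 16.5
eef_pos: [0.4915, -0.179, 0.262]
tool_rot: [-0.0, 0.998, 0.068, 0.0]
contact_force: [0.5, 2.3, 0.0]
gripper_width: 0.351
grasp_force: 26.2
```

```bash
python3 arc.py
```

```text
t 16.5 F [0.5 2.3 0. ] angle -0.469 rad 0.1789 pivot [ 0.6498 -0.1583  0.2002] q [-0.44  0.24  0.81  1.92 -0.2   1.06 -0.99]
Ftan 0.39
```

{"op": "arm_command", "data": {"commands": [-0.0012,0,0.0022,0,0,0,0.2,-0.0023,0,0.0045,0,0,0,0.2,-0.0023,0,0.0045,0,0,0,0.2]}}

```text
t: 16.8
eef_pos: [0.4892, -0.1794, 0.2574]
tool_rot: [-0.0, 0.998, 0.068, 0.0]
contact_force: [2.5, 4.1, -1.1]
gripper_width: 0.357
grasp_force: 26.1
```

```bash
python3 arc.py
```

```text
t 16.8 F [ 2.5  4.1 -1.1] angle -0.44 rad 0.179 pivot [ 0.6498 -0.1583  0.2002] q [-0.44  0.24  0.81  1.93 -0.2   1.05 -0.98]
Ftan 0.33
```

{"op": "arm_command", "data": {"commands": [-0.0008,-0.001,0.0024,0,0,0,0.2,-0.0016,-0.001,0.0048,0,0,0,0.2,-0.0016,-0.001,0.0048,0,0,0,0.2]}}

```text
t: 17.1
eef_pos: [0.4869, -0.1797, 0.2527]
tool_rot: [0.0, 0.998, 0.068, 0.0]
contact_force: [1.5, 1.6, 0.3]
gripper_width: 0.356
grasp_force: 26.3
```

```bash
python3 arc.py
```

```text
t 17.1 F [1.5 1.6 0.3] angle -0.411 rad 0.1791 pivot [ 0.6498 -0.1583  0.2002] q [-0.44  0.24  0.81  1.94 -0.2   1.04 -0.98]
Ftan 1.0
```

{"op": "arm_command", "data": {"commands": [-0.0009,-0.001,0.0024,0,0,0,0.2,-0.0018,-0.001,0.0047,0,0,0,0.2,-0.0018,-0.001,0.0047,0,0,0,0.2]}}

```text
t: 17.4
eef_pos: [0.4851, -0.1798, 0.2483]
tool_rot: [0.001, 0.998, 0.067, 0.0]
contact_force: [2.2, -3.0, 1.2]
gripper_width: 0.355
grasp_force: 26.4
```

```bash
python3 arc.py
```

```text
t 17.4 F [ 2.2 -3.   1.2] angle -0.384 rad 0.1792 pivot [ 0.6498 -0.1583  0.2002] q [-0.44  0.24  0.81  1.95 -0.2   1.03 -0.98]
Ftan 1.78
```

{"op": "arm_command", "data": {"commands": [-0.0007,0,0.0024,0,0,0,0.2,-0.0014,0,0.0048,0,0,0,0.2,-0.0014,0,0.0048,0,0,0,0.2]}}

```text
t: 17.7
eef_pos: [0.4832, -0.18, 0.2432]
tool_rot: [0.001, 0.998, 0.067, -0.0]
contact_force: [1.2, -5.6, 1.5]
gripper_width: 0.35
grasp_force: 26.5
```

```bash
python3 arc.py
```

```text
t 17.7 F [ 1.2 -5.6  1.5] angle -0.354 rad 0.1791 pivot [ 0.6498 -0.1583  0.2002] q [-0.44  0.25  0.8   1.96 -0.21  1.02 -0.98]
Ftan 1.59
```

{"op": "arm_command", "data": {"commands": [-0.0008,0.001,0.0024,0,0,0,0.2,-0.0016,0.001,0.0047,0,0,0,0.2,-0.0016,0.001,0.0047,0,0,0,0.2]}}

```text
t: 18.0
eef_pos: [0.4817, -0.1803, 0.2383]
tool_rot: [0.0, 0.998, 0.068, -0.001]
contact_force: [-0.5, -3.8, 2.1]
gripper_width: 0.352
grasp_force: 26.5
```

```bash
python3 arc.py
```

```text
t 18.0 F [-0.5 -3.8  2.1] angle -0.325 rad 0.1789 pivot [ 0.6498 -0.1583  0.2002] q [-0.43  0.25  0.8   1.97 -0.21  1.01 -0.97]
Ftan 1.67
```

```bash
python3 - <<'E'
from station import *
from fit import *
import cv2
v=[.619,-.1007,.1383];p=[proj("s",W(v,[0,0,z])) for z in(.30,.28)];print(p,"px/mm",(p[1]-p[0])/20)
a=cv2.imread("pics/scene0.png",0).astype(np.float32);b=cv2.cvtColor(read_camera("scene")["img"],cv2.COLOR_RGB2GRAY).astype(np.float32)
cv2.imwrite("pics/now.png",b)
up=lambda i:cv2.resize(i,None,fx=10,fy=10,interpolation=cv2.INTER_CUBIC)
T0=up(a[188:202,242:262]);B=up(b[183:220,236:268]);A=up(a[183:220,236:268])
for n,I in(("start",A),("now",B)):
    m=cv2.matchTemplate(I,T0,cv2.TM_CCOEFF_NORMED);_,s,_,l=cv2.minMaxLoc(m);print(n,s,l)
o=np.hstack([cv2.resize(i[150:310,190:350],None,fx=2.5,fy=2.5,interpolation=cv2.INTER_CUBIC) for i in(a,b)]);cv2.imwrite("pics/k5.png",o)
E
```

```text
[array([251.21355454, 199.76394204]), array([252.32602329, 206.03081408])] px/mm [0.05562344 0.3133436 ]
start 0.9996199011802673 (60, 50)
now 0.919135570526123 (71, 104)[ WARN:0@0.339] global loadsave.cpp:1063 imwrite_ Unsupported depth image for selected encoder is fallbacked to CV_8U.
```

View pics/k5.png

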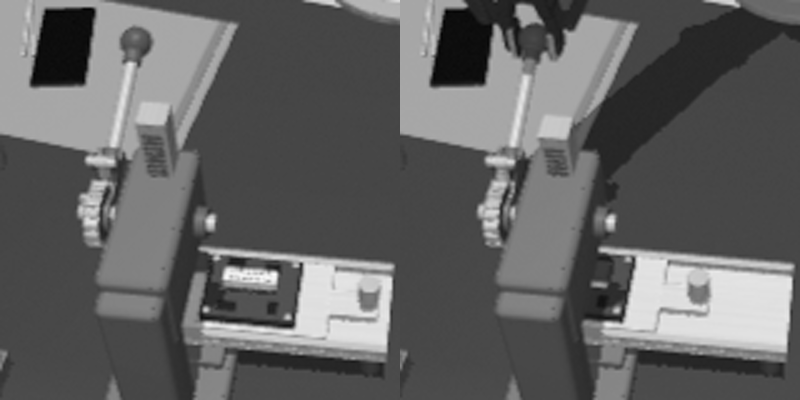

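The ram has descended about 17 mm, seen as a 5.5 px shift of its top. About 2–4 mm remain, so about 0.1 rad more is safe.

{"op": "arm_command", "data": {"commands": [-0.0012,0.001,0.004,0,0,0,0.2,-0.0025,0.001,0.008,0,0,0,0.2,-0.0036,0.001,0.012,0,0,0,0.2,-0.0047,0.001,0.016,0,0,0,0.2,-0.0055,0.001,0.02,0,0,0,0.2,-0.0055,0.001,0.02,0,0,0,0.2]}}

```text
t: 18.65
eef_pos: [0.4767, -0.181, 0.2182]
tool_rot: [-0.0, 0.998, 0.068, -0.0]
contact_force: [-0.3, -0.9, 2.5]
gripper_width: 0.357
grasp_force: 26.8
```

```bash
python3 arc.py
```

```text
t 18.65 F [-0.3 -0.9  2.5] angle -0.209 rad 0.1785 pivot [ 0.6498 -0.1583  0.2002] q [-0.42  0.27  0.79  2.   -0.24  0.96 -0.94]
Ftan 2.34
```

{"op": "arm_command", "data": {"commands": [-0.0006,0,0.003,0,0,0,0.2,-0.0012,0,0.006,0,0,0,0.2,-0.0012,0,0.006,0,0,0,0.2]}}

```text
t: 18.95
eef_pos: [0.4756, -0.1812, 0.2124]
tool_rot: [-0.0, 0.998, 0.068, -0.0]
contact_force: [-1.1, -0.5, 2.2]
gripper_width: 0.36
grasp_force: 26.8
```

{"op": "arm_command", "data": {"commands": [-0.0006,0,0.003,0,0,0,0.2,-0.001,0,0.006,0,0,0,0.2,-0.001,0,0.006,0,0,0,0.2]}}

```text
t: 19.25
eef_pos: [0.4747, -0.1814, 0.2063]
tool_rot: [-0.0, 0.998, 0.068, -0.0]
contact_force: [0.3, 1.0, 2.0]
gripper_width: 0.354
grasp_force: 26.9
```

{"op": "arm_command", "data": {"commands": [-0.0005,0,0.003,0,0,0,0.2,-0.0008,0,0.006,0,0,0,0.2,-0.0008,0,0.006,0,0,0,0.2]}}

```text
t: 19.55
eef_pos: [0.4739, -0.1815, 0.2003]
tool_rot: [-0.0, 0.998, 0.068, -0.0]
contact_force: [-0.0, 3.6, 1.7]
gripper_width: 0.358
grasp_force: 27.0
```

```bash
cat > ram.py <<'E'
from station import *
import cv2,numpy as np
a=cv2.imread("pics/scene0.png",0).astype(np.float32);b=cv2.imread("pics/now.png",0).astype(np.float32);c=cv2.cvtColor(read_camera("scene")["img"],cv2.COLOR_RGB2GRAY).astype(np.float32)
up=lambda i:cv2.resize(i,None,fx=20,fy=20,interpolation=cv2.INTER_CUBIC)
T0=up(a[188:202,242:262]);T1=up(b[193:207,243:263])
for n,I in(("start",a),("prev",b),("now",c)):
    for T in(T0,T1):
        m=cv2.matchTemplate(up(I[183:222,236:270]),T,cv2.TM_CCOEFF_NORMED);_,s,_,l=cv2.minMaxLoc(m);print(n,round(s,3),np.array(l)/20)
E
python3 ram.py; python3 arc.py
```

```text
start 1.0 [6. 5.]
start 0.916 [5.95 4.6 ]
prev 0.919 [ 7.05 10.4 ]
prev 1.0 [ 7. 10.]
now 0.919 [ 7.1 11. ]
now 0.991 [ 7.1  10.55]
t 19.6 F [-0.3  3.9  2.3] angle -0.108 rad 0.1784 pivot [ 0.6498 -0.1583  0.2002] q [-0.4   0.29  0.78  2.02 -0.26  0.93 -0.92]
Ftan 2.28
```

The ram is being driven and has come down about 19 mm in total. I'll continue in small steps.

{"op": "arm_command", "data": {"commands": [-0.0003,-0.001,0.0025,0,0,0,0.2,-0.0005,-0.001,0.005,0,0,0,0.2,-0.0005,-0.001,0.005,0,0,0,0.2]}}

```text
t: 19.9
eef_pos: [0.4735, -0.1815, 0.1956]
tool_rot: [0.0, 0.998, 0.068, 0.0]
contact_force: [0.6, 0.4, 1.3]
gripper_width: 0.356
grasp_force: 27.0
```

{"op": "arm_command", "data": {"commands": [-0.0003,0,0.0025,0,0,0,0.2,-0.0004,0,0.005,0,0,0,0.2,-0.0004,0,0.005,0,0,0,0.2]}}

```text
t: 20.2
eef_pos: [0.4731, -0.1816, 0.1906]
tool_rot: [0.0, 0.998, 0.068, 0.0]
contact_force: [1.5, 0.2, 1.3]
gripper_width: 0.357
grasp_force: 27.1
```

{"op": "arm_command", "data": {"commands": [-0.0001,0,0.0025,0,0,0,0.2,-0.0002,0,0.005,0,0,0,0.2,-0.0002,0,0.005,0,0,0,0.2]}}

```text
t: 20.5
eef_pos: [0.4728, -0.1816, 0.1855]
tool_rot: [0.0, 0.998, 0.068, 0.0]
contact_force: [0.9, -2.5, 1.8]
gripper_width: 0.356
grasp_force: 27.1
```

{"op": "arm_command", "data": {"commands": [0,0,0.0025,0,0,0,0.2,0,0,0.005,0,0,0,0.2,0,0,0.005,0,0,0,0.2]}}

```text
t: 20.8
eef_pos: [0.4728, -0.1815, 0.1805]
tool_rot: [0.0, 0.998, 0.068, 0.0]
contact_force: [1.0, -2.9, 2.2]
gripper_width: 0.356
grasp_force: 27.2
```

{"op": "arm_command", "data": {"commands": [0,0.001,0.0025,0,0,0,0.2,0.0002,0.001,0.005,0,0,0,0.2,0.0002,0.001,0.005,0,0,0,0.2]}}

```text
t: 21.1
eef_pos: [0.4728, -0.1816, 0.1752]
tool_rot: [-0.0, 0.998, 0.068, -0.001]
contact_force: [-0.1, 0.9, 1.6]
gripper_width: 0.354
grasp_force: 27.2
```

{"op": "arm_command", "data": {"commands": [0.0002,0,0.0025,0,0,0,0.2,0.0004,0,0.005,0,0,0,0.2,0.0004,0,0.005,0,0,0,0.2]}}

```text
t: 21.4
eef_pos: [0.4731, -0.1816, 0.1702]
tool_rot: [-0.0, 0.998, 0.068, -0.001]
contact_force: [-0.8, 2.6, 2.5]
gripper_width: 0.355
grasp_force: 27.3
```

{"op": "arm_command", "data": {"commands": [0.0002,0,0.0025,0,0,0,0.2,0.0005,0,0.005,0,0,0,0.2,0.0005,0,0.005,0,0,0,0.2]}}

```text
t: 21.7
eef_pos: [0.4737, -0.1816, 0.1653]
tool_rot: [-0.0, 0.998, 0.068, -0.001]
contact_force: [-2.3, 3.8, 2.0]
gripper_width: 0.358
grasp_force: 27.4
```

```bash
python3 ram.py|tail -2; python3 arc.py
```

```text
now 0.906 [ 7.3 11.6]
now 0.975 [ 7.25 11.1 ]
t 21.75 F [-2.   3.7  2.4] angle 0.089 rad 0.1784 pivot [ 0.6498 -0.1583  0.2002] q [-0.36  0.35  0.75  2.05 -0.31  0.85 -0.87]
Ftan 2.54
```

{"op": "arm_command", "data": {"commands": [0,-0.001,0.002,0,0,0,0.2,0,-0.001,0.0045,0,0,0,0.2,0,-0.001,0.0045,0,0,0,0.2]}}

```text
t: 22.05
eef_pos: [0.4741, -0.1815, 0.1613]
tool_rot: [0.0, 0.998, 0.068, 0.0]
contact_force: [-2.9, 2.3, 2.6]
gripper_width: 0.354
grasp_force: 27.5
```

{"op": "arm_command", "data": {"commands": [0.0002,0,0.0025,0,0,0,0.2,0.0004,0,0.005,0,0,0,0.2,0.0004,0,0.005,0,0,0,0.2]}}

```text
t: 22.35
eef_pos: [0.4747, -0.1814, 0.1564]
tool_rot: [0.0, 0.998, 0.068, 0.0]
contact_force: [-1.4, 1.8, 4.8]
gripper_width: 0.353
grasp_force: 27.6
```

{"op": "arm_command", "data": {"commands": [0.0002,0,0.001,0,0,0,0.2,0.0003,0,0.002,0,0,0,0.2,0.0003,0,0.002,0,0,0,0.2]}}

```text
t: 22.65
eef_pos: [0.475, -0.1814, 0.1546]
tool_rot: [0.0, 0.998, 0.068, 0.0]
contact_force: [-2.6, 1.6, 5.9]
gripper_width: 0.353
grasp_force: 27.7
```

{"op": "arm_command", "data": {"commands": [0.0003,0,0.0015,0,0,0,0.2,0.0005,0,0.003,0,0,0,0.2,0.0005,0,0.003,0,0,0,0.2]}}

```text
t: 22.95
eef_pos: [0.4755, -0.1813, 0.1516]
tool_rot: [0.0, 0.998, 0.068, 0.0]
contact_force: [-2.1, 2.2, 4.8]
gripper_width: 0.357
grasp_force: 27.8
```

{"op": "arm_command", "data": {"commands": [0.0003,0,0.0015,0,0,0,0.2,0.0006,0,0.003,0,0,0,0.2,0.0006,0,0.003,0,0,0,0.2]}}

```text
t: 23.25
eef_pos: [0.476, -0.1812, 0.1486]
tool_rot: [0.0, 0.998, 0.068, 0.0]
contact_force: [-3.2, 2.2, 6.3]
gripper_width: 0.357
grasp_force: 27.9
```

```bash
python3 ram.py|tail -2; python3 arc.py; python3 arc.py|tail -1
```

```text
now 0.866 [ 7.35 12.1 ]
now 0.864 [ 7.25 12.1 ]
t 23.3 F [-1.4  2.2  5.3] angle 0.184 rad 0.1783 pivot [ 0.6498 -0.1583  0.2002] q [-0.34  0.38  0.73  2.06 -0.34  0.82 -0.85]
Ftan 5.36
Ftan 5.36
```

{"op": "arm_command", "data": {"commands": [0.0004,0,0.002,0,0,0,0.2,0.0008,0,0.004,0,0,0,0.2,0.0008,0,0.004,0,0,0,0.2,0.0008,0,0.004,0,0,0,0.2]}}

```text
t: 23.7
eef_pos: [0.4768, -0.1812, 0.1446]
tool_rot: [0.0, 0.998, 0.068, 0.0]
contact_force: [-2.8, 2.4, 6.7]
gripper_width: 0.356
grasp_force: 28.0
```

{"op": "arm_command", "data": {"commands": [0.0004,0,0.002,0,0,0,0.2,0.0009,0,0.004,0,0,0,0.2,0.0013,0,0.006,0,0,0,0.2,0.0013,0,0.006,0,0,0,0.2]}}

```text
t: 24.1
eef_pos: [0.4783, -0.181, 0.1387]
tool_rot: [0.0, 0.998, 0.068, 0.001]
contact_force: [-2.4, 2.3, 7.6]
gripper_width: 0.351
grasp_force: 28.2
```

{"op": "arm_command", "data": {"commands": [0.0005,0,0.002,0,0,0,0.2,0.001,0,0.004,0,0,0,0.2,0.0015,0,0.006,0,0,0,0.2,0.0015,0,0.006,0,0,0,0.2]}}

```text
t: 24.5
eef_pos: [0.4798, -0.1808, 0.1328]
tool_rot: [0.0, 0.998, 0.068, 0.001]
contact_force: [-3.1, 2.0, 7.7]
gripper_width: 0.353
grasp_force: 28.5
```

```bash
python3 arc.py
```

```text
t 24.5 F [-3.1  2.   7.7] angle 0.275 rad 0.1781 pivot [ 0.6498 -0.1583  0.2002] q [-0.32  0.41  0.71  2.07 -0.37  0.79 -0.83]
Ftan 8.18
```

{"op": "arm_command", "data": {"commands": [0.0005,0,0.002,0,0,0,0.2,0.0011,0,0.004,0,0,0,0.2,0.0017,0,0.006,0,0,0,0.2,0.0017,0,0.006,0,0,0,0.2,0.0017,0,0.006,0,0,0,0.2,0.0017,0,0.006,0,0,0,0.2]}}

```text
t: 25.1
eef_pos: [0.4816, -0.1805, 0.127]
tool_rot: [0.0, 0.998, 0.068, 0.001]
contact_force: [-3.5, 2.4, 9.1]
gripper_width: 0.355
grasp_force: 28.7
```

```bash
python3 arc.py .15 0 -.15 -.3 -.4 -.5 -.55
```

```text
t 25.1 F [-3.5  2.4  9.1] angle 0.309 rad 0.1781 pivot [ 0.6498 -0.1583  0.2002] q [-0.32  0.42  0.7   2.07 -0.38  0.78 -0.82]
.15 [-0.0083, 0.0013, -0.0273]
0 [-0.0103, 0.0013, -0.0542]
-.15 [-0.0082, 0.0013, -0.0811]
-.3 [-0.0022, 0.0013, -0.1074]
-.4 [0.004, 0.0013, -0.1243]
-.5 [0.0119, 0.0013, -0.1405]
-.55 [0.0164, 0.0013, -0.1483]
Ftan 9.6
```

I held 9.6 N at the ball with the lever firm. Now I raise the lever to about −0.55.

{"op": "arm_command", "data": {"commands": [-0.008,0,-0.027,0,0,0,0.2,-0.01,0,-0.054,0,0,0,0.2,-0.008,0,-0.081,0,0,0,0.2,-0.002,0,-0.1075,0,0,0,0.2,0.004,0,-0.1245,0,0,0,0.2,0.012,0,-0.1405,0,0,0,0.2,0.0165,0,-0.1485,0,0,0,0.2,0.0165,0,-0.1485,0,0,0,0.2]}}

```text
t: 25.9
eef_pos: [0.498, -0.178, 0.2752]
tool_rot: [0.0, 0.998, 0.068, 0.001]
contact_force: [0.0, 0.1, -1.8]
gripper_width: 0.354
grasp_force: 27.2
```

```bash
python3 arc.py
```

```text
t 25.9 F [ 0.   0.1 -1.8] angle -0.551 rad 0.1797 pivot [ 0.6498 -0.1583  0.2002] q [-0.46  0.24  0.82  1.89 -0.19  1.09 -1.  ]
Ftan -1.49
```

{"op": "arm_command", "data": {"commands": [0,0,0,0,0,0,0.6,0,0,0,0,0,0,1,0,0,0,0,0,0,1,0,0,0,0,0,0,1,0,0,0,0,0,0,1,0,0,-0.03,0,0,0,1,0,0,-0.06,0,0,0,1,0,0,-0.09,0,0,0,1]}}

```text
t: 26.7
eef_pos: [0.497, -0.178, 0.3657]
tool_rot: [0.0, 0.998, 0.068, -0.0]
contact_force: [1.4, -0.3, -0.2]
gripper_width: 1.0
grasp_force: 0.0
```

```bash
python3 -c "
from station import *;import cv2,numpy as np
a=cv2.resize(read_camera('scene')['img'][110:310,170:350],None,fx=3,fy=3)
cv2.imwrite('pics/k6.png',a[:,:,::-1]);print(get_obs()['contact_force'])"
```

```text
[ 3.25711373 -1.9758068   3.24687447]
```

View pics/k6.png

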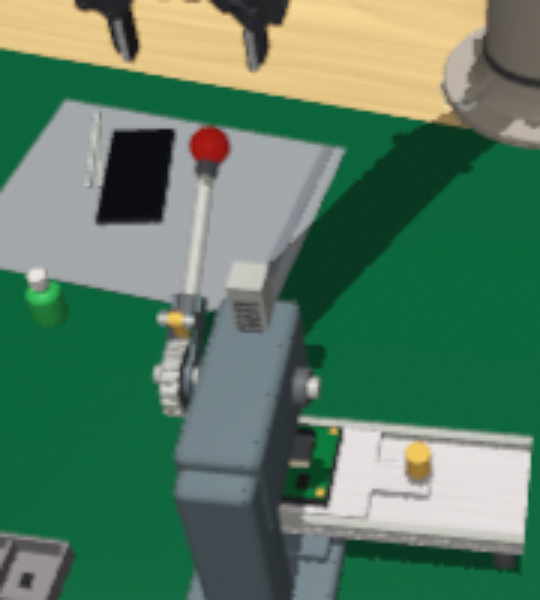

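The lever is raised with the ball at crop (210,147). The gripper is clear, and the knob is still at its home spot.

```bash
python3 -c "
from station import *
print(hand_in())"
```

```text
the job is handed in; nothing more can be done
None
```

I handed in the job at about 27 s: shuttle home against its stop, connector pressed down and held at 9.6 N at the ball (limit 14 N), lever released at about -0.55 rad with the gripper clear; seating and ram force are inferred from ball force and ram travel, and no verdict came back.

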